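Take the filter out of the dust extraction box

ROBOT

A 7-joint arm with a two-finger parallel gripper is mounted at the origin on a cart in front of the work surface, level with it; the furniture and walls round the work are solid. World frame = base frame: x ahead of the robot, y to its left, z up, the work surface at z = 0. Lengths are in m, angles in rad, forces in N, time in s.
With the tool pointing down it reaches from about 0.35 to 0.9 m from the base axis. Payload 8.1 kg.
Tool frame: the origin (TCP) lies at the very end of the fingers, on their centre line; the grasp point (between the pads) lies 19 mm behind it (arm.tcp_to_grasp is the z of the grasp point in the tool frame, in m); z points along the fingers, y is the line along which they close (so a half turn about z gives the same grasp; the last joint's range is limited). The gripper opens to 92 mm and grips with 3 to 60 N. Pads are 19 mm wide; open, the fingers measure 130 mm over their backs; the gripper's body (75 mm by 190 mm) begins 47 mm behind the grasp point.
Start: joints at [1.227, 0.434, 0.025, 1.573, -0.012, 1.134, -0.075], TCP at [0.149, -0.607, 0.227] pointing down, gripper open.
Joint ranges: [-2.62, 2.62], [-0.44, 2.09], [-1.27, 1.32], [0.08, 2.57], [-1.32, 4.46], [0.12, 2], [-2.74, 2.74]. Speed limits (rad/s): [2.22, 2.22, 3.01, 3.01, 3.14, 3.14, 3.14].

INTERFACE

Orientations are given as a rotation vector (axis times angle).
In Python, from cell import readout, vision, sign_off, arm gives the robot as it stands. The module is installed in compiled form; this text tells all that it offers.
- The arm moves only by the shell command python3 -m creep 'ROWS' [FORCE]. ROWS is JSON, a list of rows, each a list of 5 numbers: the shift along the tool's x, y, z in units of 4 cm (1.0 is 4 cm), then the turn about the tool's z in units of 4 degrees (1.0 is 4 degrees), then the opening, from 0 (shut) to 1 (fully open). A call has 1 to 12 rows; each row shifts and turns the commanded pose from where the row before left it, along the tool's axes as they then stand; what a row does not reach is not made up. A row lasts 1/8 s, in which the tool goes at most 62.5 mm and 10.7 degrees, less where a joint would pass 70% of its speed; a pose out of reach is approached as far as the arm can. A call with a number of a shift or a turn outside -1 to 1 is refused whole. A call with a gripper value outside its range is refused whole. The fingers move at their own pace and stop on an object; FORCE is the grip in N (left out, the last holds). Time passes only in rows, so rows that do not move let the fingers close. It gives the time, the measured TCP pose, the force, the opening and the grip force at its end, in the units of the state.
- readout.observe(): the state, without advancing time (a new reading comes with each control period).
- vision.get_image(name): name is "scene" or "top"; returns a dict with "pixels" (480x640x3 uint8, blue, green, red), "z_map" (480x640 float32, m along the optical axis (not along the pixel's ray), 0 where there is no reading), "camera_matrix" (3x3 intrinsics, pixels), "position" and "rotation" of the camera in the world. Camera axes: x right, y up, looking along -z (the intrinsics and any distortion apply to the point x, -y, -z); pixel columns grow to the right and rows downward; lengths in m; the calibration is good to about 2 mm. A picture is of the moment at which its call begins.
- sign_off(): hands the job in; it is judged then, once.
The state is a dict: "clock": time; "joints": joint angles; "dq": joint speeds; "joint_efforts": joint torques, N m; "position": TCP position; "ee_rot": TCP orientation; "force": force on the tool from outside, world axes, zero at the start; "ft_torque": the same for the moment, N m; "width": opening from 0.0 (shut) to 1.0 (fully open); "gripper_force": force on a finger pad.
Only numpy, scipy, OpenCV 4.12 (cv2) and the standard library are available. Lean on these libraries where they do the work, as an engineer would, in place of code of your own. Each camera call takes 0.05 s, during which the arm holds its last target. There are 200 camera calls.

TASK

The filter of the small green dust extraction box needs cleaning. Swing the brass tab that holds it a full quarter turn aside (either way) by its red knob, then draw the filter by its blue rib towards the tab, out from under the steel lip, and lift it out. Lay it flat in the grey tray, rib up, without dropping it; leave the tab aside and the tape roll, polish tin and thread spool where they stand.

Things in the scene. Friction and masses are not known exactly. Their poses are not given: they have to be found in the camera images.
- extractor: Fixed green metal dust box; body x = -76 to +90, y = -73 to +73 mm, 62 mm high; black hose port on the +y side. Origin on the counter under the recess; +x points away from the robot (yaw to 0.3). Recess in its top: x = -58 to +60, y = -57 to +57 mm, floor z = 50, rim z = 62 mm. Brass tab on the far (+x) rim, steel lip on the near one.
- lip_edge (a point): Middle of the free lower edge of the fixed steel lip, on the box at x = -52, y = 0, z = 64 mm. The lip is 4 mm thick and runs along the whole near (-x) side of the recess, covering it from x = -58 to -52 mm.
- tab (a joint): Brass tab on a vertical pivot, rad: 0 points to the box's -x, over the far edge of the filter; positive is counter-clockwise from above; stops at -1.75 and +1.75; starts within 0.35 of 0. Arm 14 mm wide, 40 mm from pivot to tip, z = 64.5 to 69.5 mm. Friction holds it where left; 2 N at the knob turns it. A quarter turn (1.57) frees the filter.
- tab_knob (a point): Centre of the top face of the red knob on the tab, 33 mm from the pivot, 94.5 mm above the counter. The knob is 12 mm in diameter and upright, from z = 76.5 to 94.5 mm (an 8 mm steel stem below, down to z = 69.5); it turns with the tab.
- tab_pivot (a point): Pivot of the tab, on the box at x = +74, y = 0, z = 69.5 mm.
- filter: Loose rigid filter cassette, white frame with brown pleats, 100 (x) x 110 (y) x 12 mm, about 160 g. Origin at the centre of its underside, z up. Starts in the recess at x = -7, y = 0, z = 50 mm of the box, aligned with it, near edge 5 mm under the lip (2 mm play above); drawing it 8 to 14 mm along the box's +x frees it (17 mm is the recess end).
- filter_rib (a point): Middle of the top of the blue pull rib on the filter, 37 mm above its underside. The rib is 12 mm thick (filter x), 56 mm long (filter y), standing 25 mm above the frame.
- tray: Fixed open grey plastic tray, 165 (x) x 170 (y) x 24 mm, walls and floor 4 mm. Origin at the centre of its underside on the counter. Box and tray may stand either way round (left or right).
- tape_roll: Bystander: roll of cream tape lying flat, 72 mm across, 19 mm high; origin under its centre.
- polish_tin: Bystander: flat brown polish tin, 69 mm across, 24 mm high; origin under its centre.
- thread_spool: Bystander: dark upright thread spool, 48 mm across, 75 mm high; origin under its centre.
There are look-alikes about, which are no part of the job. There is more than one size of the filter; the one meant has the size given above.

How it is judged:
On the way, in this order (a step that is already met when the one before it is completed fails the run):
1. the tab is turned aside, the filter still in its recess ((value of joint tab above 1.25 rad or value of joint tab below -1.25 rad) and z of filter in the frame of extractor below 0.058 m), for 0.1 s.
2. the filter is lifted clear of the box ((value of joint tab above 1.25 rad or value of joint tab below -1.25 rad) and z of filter in the frame of extractor above 0.072 m), for 0.1 s.
At the end, for the whole second after the job is handed in: The filter lies flat (within 0.08 rad), rib up, on the floor of the tray (underside within 8 mm of the counter, its centre within 45 mm of the tray's along each side), at rest and released; the tab stands at least 1.25 rad from its closed position, either way ((value of joint tab above 1.25 rad or value of joint tab below -1.25 rad) and x of filter in the frame of tray between -0.045 and 0.045 m and y of filter in the frame of tray between -0.045 and 0.045 m and z of filter in the frame of tray below 0.008 m and angle between filter's own z axis and vertical below 0.08 rad and linear speed of filter below 0.02 m/s and angular speed of filter below 0.1 rad/s and contact force between the fingers and filter below 0.05 N); the robot touches nothing.
It fails at once if the filter is dropped: it moves faster than 0.5 m/s while not held (a fall of more than about 12 mm) (linear speed of filter above 0.5 m/s and contact force between the fingers and filter below 0.05 N).
It fails at once if the tape roll, polish tin or thread spool is moved more than 30 mm (distance of any of tape_roll, polish_tin, thread_spool from where it was at the start of the episode above 0.03 m).
It also fails if it takes over 56 s, if anything falls off the work surface, if the arm or the gripper's body presses on something with over 40 N, if the wrist force passes 120 N, or if a joint passes its speed limit or range.

## Working session

There is one attempt and no reset: what is moved stays moved. The work goes in short steps, Python scripts to look and compute and a shell command to move; the robot and the scene stay as the last step left them, time stands still between calls to the robot, and variables do not carry over. Pictures are saved under pics/ and viewed, at most 10 in all, crops included, and the job is handed in when it is done.

```bash
mkdir -p pics; cat > h.py <<'E'
import numpy as np, cv2
from cell import readout, vision, sign_off, arm
from scipy.spatial.transform import Rotation as R
def shot(n):
    im=vision.get_image(n); np.savez('/tmp/'+n+'.npz',**im); return im
def load(n): return dict(np.load('/tmp/'+n+'.npz'))
def pt(im,u,v,z=None):
    K=im['camera_matrix']; r=np.array([(u-K[0,2])/K[0,0],-(v-K[1,2])/K[1,1],-1.])
    d=im['rotation']@r
    if z is None: s=im['z_map'][int(v),int(u)]
    else: s=(z-im['position'][2])/d[2]
    return im['position']+s*d
E
python3 - <<'E'
from h import *
for n in('scene','top'):
    im=shot(n); cv2.imwrite(f'pics/{n}0.png',im['pixels']); print(n,im.keys(),im['position'],im['rotation'],im['camera_matrix'])
s=readout.observe(); print(s, arm.tcp_to_grasp)
print(R.from_rotvec(s['ee_rot']).as_matrix())
E
```

```text
scene dict_keys(['pixels', 'z_map', 'camera_matrix', 'position', 'rotation']) [-0.58766248  0.88022453  1.2484046 ] [ 0.48732372 -0.87521658 -2.00275655] [[607.36752559   0.         329.09520907]
 [  0.         607.36752559 243.19080182]
 [  0.           0.           1.        ]]
top dict_keys(['pixels', 'z_map', 'camera_matrix', 'position', 'rotation']) [-0.30501131  0.17070854  1.35657101] [ 0.41238843 -0.41596686 -1.48999616] [[525.82271723   0.         321.56282362]
 [  0.         525.82271723 241.88285747]
 [  0.           0.           1.        ]]
{'clock': 0.1, 'joints': array([ 1.22738314,  0.43514747,  0.02495784,  1.57398316, -0.01160231,
        1.13395754, -0.07509698]), 'dq': array([ 4.02805762e-05, -2.25023386e-03,  9.31281786e-05, -1.81502385e-03,
       -1.65988957e-04,  7.72100006e-04, -4.99419317e-04]), 'joint_efforts': array([ 2.84026399e-03, -6.69128823e+01,  9.88118649e-01, -3.15145576e+01,
       -6.04369864e-02,  3.75125441e-02,  5.37027319e-06]), 'position': array([ 0.14891486, -0.60655508,  0.22603575]), 'ee_rot': array([-3.11754453e+00, -3.77113950e-01,  4.33181999e-04]), 'force': array([-0.08308238, -1.1558183 , -0.23348144]), 'ft_torque': array([ 0.010985  , -0.04059675,  0.01053425]), 'gripper_force': 0.0, 'width': 0.9990229748090736} -0.0188
[[ 9.71156932e-01  2.38440822e-01 -4.32664796e-04]
 [ 2.38441186e-01 -9.71156096e-01  1.27942274e-03]
 [-1.15118445e-04 -1.34568537e-03 -9.99999088e-01]]
```

View pics/top0.png

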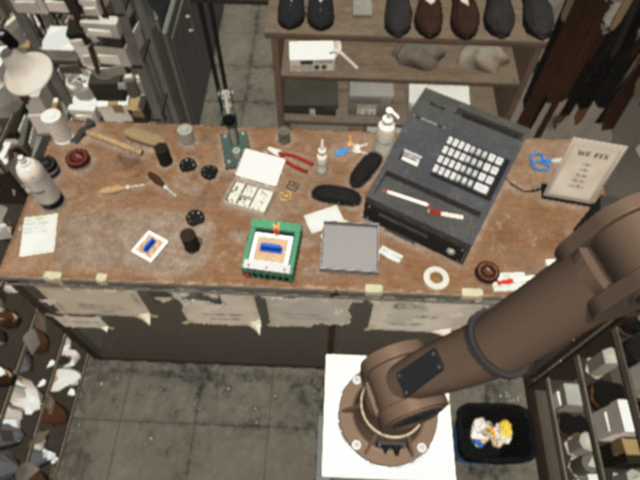

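View pics/scene0.png

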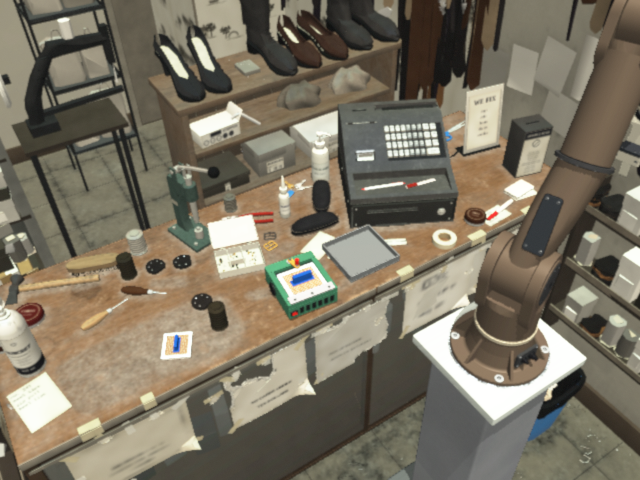

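Candidates: filter in the green box at top (270,247), with a smaller loose filter at (150,246), which is the look-alike. The tab knob is red at (277,228). The tray is grey at (350,247); the white box at (255,180) is not it. The dark spool is at (190,240), with another at (163,153); the tape is at (436,277) and the tin at (487,271). I choose the filter in the green box. Next is a close crop to check that.

```bash
sed -i "s/im=vision.get_image(n);/im=vision.get_image(n); im['rotation']=R.from_rotvec(im['rotation']).as_matrix();/" h.py
python3 - <<'E'
from h import *
a=shot('top'); b=shot('scene')
c=cv2.resize(a['pixels'][210:290,235:395],None,fx=5,fy=5,interpolation=cv2.INTER_CUBIC)
cv2.imwrite('pics/c1.png',c)
d=cv2.resize(b['pixels'][235:325,250:410],None,fx=5,fy=5,interpolation=cv2.INTER_CUBIC)
cv2.imwrite('pics/c2.png',d)
for n,u,v in (('box',270,247),('small',150,246),('spool',190,235),('tray',350,247),('tape',436,277),('tin',487,271)): print(n,pt(a,u,v).round(3))
E
```

```text
box [0.42  0.326 0.083]
small [0.449 0.687 0.01 ]
spool [0.455 0.558 0.073]
tray [0.476 0.099 0.004]
tape [ 0.39  -0.151 -0.001]
tin [ 0.401 -0.291  0.028]
```

View pics/c1.png

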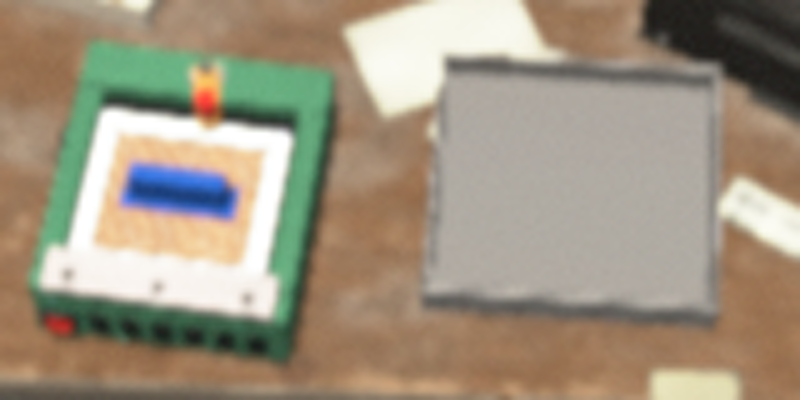

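View pics/c2.png

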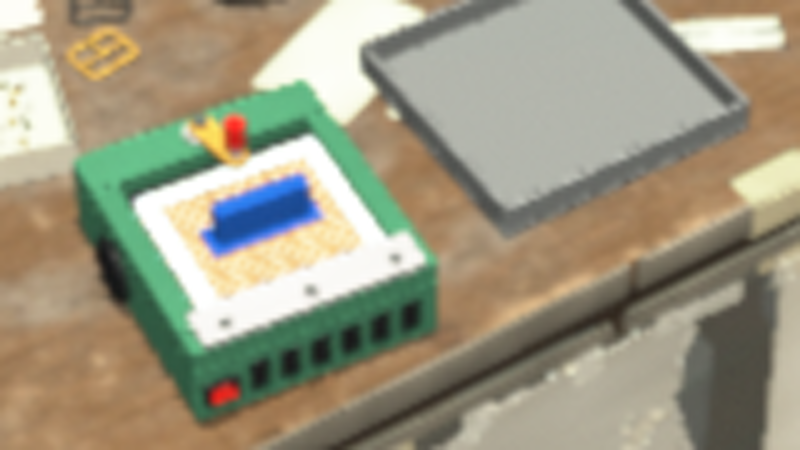

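The crop shows the right filter under the lip in the green box. The red knob top is at c1 (205,92), the box's top far corners at (90,42) and (333,72), and the rib top around (180,178). The tray corners are at (447,58), (722,65), (718,318) and (425,303).

```bash
python3 - <<'E'
from h import *
a=load('top'); b=load('scene')
f=lambda x,y,z: pt(a,235+(x-2)/5,210+(y-2)/5,z)
g=lambda x,y,z: pt(b,250+(x-2)/5,235+(y-2)/5,z)
print('boxfar',f(90,42,.062),f(333,72,.062)); print('boxfar sc',g(78,160,.062),g(305,82,.062))
print('near', f(36,290,.062), f(290,325,.062), g(195,350,.062),g(437,265,.062))
print('knob',f(206,90,.0945),g(236,120,.0945))
print('tray',[f(x,y,.024).round(3) for x,y in ((447,58),(722,65),(718,318),(425,303))])
# blue rib top via depth
for n,im in(('top',a),('scene',b)):
    p=im['pixels'].astype(int); h=cv2.cvtColor(im['pixels'],cv2.COLOR_BGR2HSV)
    def cloud(m):
        v,u=np.nonzero(m); P=np.array([pt(im,x,y) for x,y in zip(u,v)]); return P[(abs(P[:,0]-.43)<.13)&(abs(P[:,1]-.32)<.12)]
    B=cloud((h[...,0]>105)&(h[...,0]<130)&(h[...,1]>150)&(h[...,2]>90)); B=B[B[:,2]>.075]
    c,sz,an=cv2.minAreaRect(B[:,:2].astype(np.float32)); print(n,'rib',len(B),B.mean(0),c,sz,an)
    G=cloud((h[...,0]>60)&(h[...,0]<95)&(h[...,1]>80)); G=G[abs(G[:,2]-.062)<.006]
    print('green',len(G),cv2.minAreaRect(G[:,:2].astype(np.float32)),G[:,2].mean())
    r=cloud(((h[...,0]<8)|(h[...,0]>172))&(h[...,1]>150)); r=r[r[:,2]>.07]; print('red',r.mean(0) if len(r) else 0, r[:,2].max() if len(r) else 0)
E
```

```text
boxfar [0.52765135 0.38811112 0.062     ] [0.51346817 0.24481527 0.062     ]
boxfar sc [0.52119015 0.38640448 0.062     ] [0.50557788 0.24796675 0.062     ]
near [0.36316452 0.40084435 0.062     ] [0.34778442 0.25893303 0.062     ] [0.36356095 0.40267068 0.062     ] [0.34486834 0.26391447 0.062     ]
knob [0.47758475 0.31391848 0.0945    ] [0.47058138 0.31274612 0.0945    ]
tray [array([0.551, 0.179, 0.024]), array([0.553, 0.014, 0.024]), array([0.382, 0.019, 0.024]), array([0.384, 0.186, 0.024])]
top rib 69 [0.42173279 0.32573639 0.08396493] (0.42333176732063293, 0.3247300386428833) (0.04879133403301239, 0.01042174082249403) 86.64558410644531
green 606 ((0.4387747049331665, 0.32396847009658813), (0.14590498805046082, 0.16122370958328247), 83.0006332397461) 0.06264189705571414
red [0.4703401  0.3140962  0.09113616] 0.09931854122590478
scene rib 87 [0.41969425 0.32864773 0.08236826] (0.4205741584300995, 0.32838502526283264) (0.05000799894332886, 0.01688327081501484) 82.34442138671875
green 543 ((0.43549585342407227, 0.3254779577255249), (0.14602772891521454, 0.17223678529262543), 84.4870376586914) 0.0596125344947537
red [0.46791636 0.31504767 0.08873043] 0.0955061930527914
```

```bash
cat >> h.py <<'E'
def go(x,y,z,yaw):
    s=readout.observe(); M=R.from_rotvec(s['ee_rot']).as_matrix(); p=s['position']
    cy=np.degrees(np.arctan2(M[1,0],M[0,0])); d=M.T@(np.array([x,y,z])-p)/.04
    print('t',round(s['clock'],2),'p',p.round(4),'yaw',round(cy,2),'w',round(s['width'],3),'gf',s['gripper_force'],'F',s['force'].round(1),'j',s['joints'].round(2))
    print('units xyz',d.round(3),'turn',round(-((yaw-cy+180)%360-180)/4,2))
E
python3 - <<'E'
from h import *
a=load('top')
P=np.array([pt(a,u,v) for u in range(360,530,4) for v in range(90,265,4)]); Q=P[P[:,2]>.05]; print(Q.min(0),Q.max(0), P[P[:,2]>.1].min(0))
E
python3 -m creep '[[0.65,-0.82,-0.11,0,0.45],[0.65,-0.82,-0.11,0,0.45],[0.65,-0.82,-0.11,0,0.45],[0.65,-0.82,-0.11,0,0.45],[0.65,-0.82,-0.11,0,0.45],[0.65,-0.82,-0.11,0,0.45],[0.65,-0.82,-0.11,0,0.45],[0.65,-0.82,-0.11,0,0.45],[0.65,-0.82,-0.11,0,0.45],[0.65,-0.82,-0.11,0,0.45],[0.65,-0.82,-0.11,0,0.45],[0.65,-0.82,-0.11,0,0.45]]'
python3 -c "
from h import *
go(.46,.3137,.2,-6)"
```

```text
[-0.30501131 -0.486588    0.05125951] [1.10382274 0.17070854 1.35657101] [-0.30501131 -0.48318944  0.10060448]
clock: 1.7
position: [0.3585, -0.1491, 0.2798]
ee_rot: [3.119, 0.377, 0.0]
force: [1.9, 0.2, 0.2]
width: 0.448
gripper_force: 0.0
t 1.7 p [ 0.3585 -0.1491  0.2798] yaw 13.78 w 0.448 gf 0.0 F [1.9 0.2 0.2] j [ 0.62  0.02 -0.36  1.99  0.01  1.14 -1.08]
units xyz [  5.221 -10.632   1.99 ] turn 4.95
```

```bash

python3 -m creep '[[0.44,-0.88,0,0,0.45],[0.44,-0.88,0,0,0.45],[0.44,-0.88,0,0,0.45],[0.44,-0.88,0,0,0.45],[0.44,-0.88,0,0,0.45],[0.44,-0.88,0.2,0,0.45],[0.44,-0.88,0.2,0,0.45],[0.44,-0.88,0.2,0,0.45],[0.44,-0.88,0.2,0,0.45],[0.44,-0.88,0.2,0,0.45],[0.44,-0.88,0.2,0,0.45],[0.44,-0.88,0.2,0,0.45]]'
python3 -m creep '[[0,0,0.2,1,0.45],[0,0,0.2,1,0.45],[0,0,0.2,1,0.45],[0,0,0.2,1,0.45],[0,0,0.2,1,0.45],[0,0,0,0,0.45]]'
python3 -c "
from h import *
go(.470,.3135,.077,-6)
a=shot('top');b=shot('scene')
c=cv2.resize(b['pixels'][215:325,250:400],None,fx=5,fy=5,interpolation=cv2.INTER_CUBIC); cv2.imwrite('pics/c3.png',c)"
```

```text
clock: 3.2
position: [0.4629, 0.3112, 0.223]
ee_rot: [3.119, 0.376, -0.0]
force: [0.3, -0.0, 0.0]
width: 0.452
gripper_force: 0.0
clock: 3.95
position: [0.4623, 0.3098, 0.1829]
ee_rot: [3.136, -0.169, -0.001]
force: [0.4, 0.7, 0.8]
width: 0.448
gripper_force: 0.0
t 3.95 p [0.4623 0.3098 0.1829] yaw -6.19 w 0.448 gf 0.0 F [0.4 0.7 0.8] j [-0.25  0.44 -0.6   1.76  0.28  1.03 -2.63]
units xyz [ 0.184 -0.115  2.648] turn -0.05
```

View pics/c3.png

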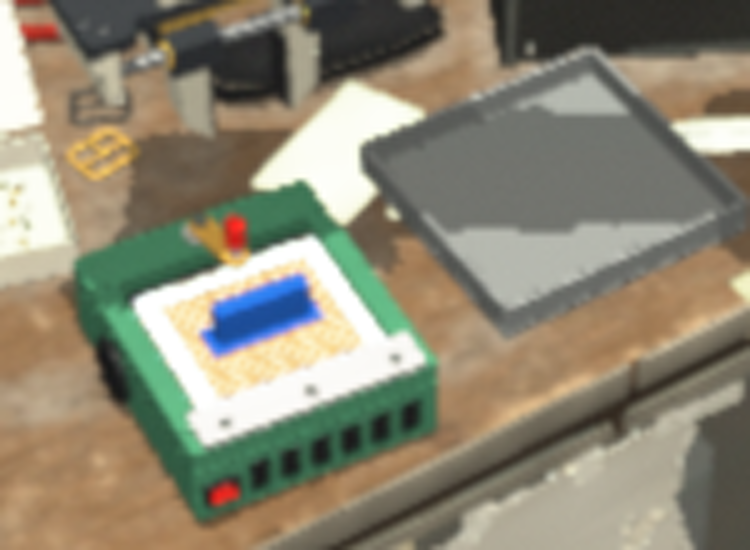

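The fingertips show at (200,110) and (300,80), still high above the red knob at (236,232). All is clear, so I descend around the knob.

```bash

python3 -m creep '[[0.18,-0.11,0.3,0,0.45],[0,0,0.5,0,0.45],[0,0,0.5,0,0.45],[0,0,0.4,0,0.45],[0,0,0.4,0,0.45],[0,0,0.3,0,0.45],[0,0,0.24,0,0.45],[0,0,0,0,0.45]]'
python3 -c "
from h import *
go(.470,.3135,.077,-6)
b=shot('scene')
c=cv2.resize(b['pixels'][215:315,250:370],None,fx=5,fy=5,interpolation=cv2.INTER_CUBIC); cv2.imwrite('pics/c4.png',c)"
```

```text
clock: 5.05
position: [0.4699, 0.3136, 0.0773]
ee_rot: [3.136, -0.17, -0.001]
force: [-0.1, -0.1, 0.7]
width: 0.45
gripper_force: 0.0
t 5.05 p [0.4699 0.3136 0.0773] yaw -6.2 w 0.45 gf 0.0 F [-0.1 -0.1  0.7] j [-0.32  0.56 -0.51  1.85  0.36  0.82 -2.69]
units xyz [0.002 0.003 0.008] turn -0.05
```

View pics/c4.png

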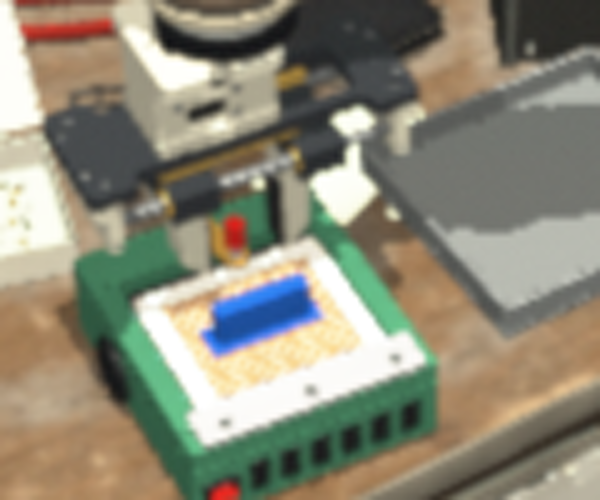

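The knob at (236,235) is between the fingers, at (193,250) and (292,220). I close lightly.

```bash

python3 -m creep '[[0,0,0,0,0.05],[0,0,0,0,0.05],[0,0,0,0,0.05],[0,0,0,0,0.05],[0,0,0,0,0.05]]' 12
python3 -c "
from h import *
go(.470,.3135,.077,-6)"
```

```text
clock: 5.72
position: [0.4704, 0.3139, 0.0781]
ee_rot: [-3.137, 0.17, -0.001]
force: [-0.0, 0.7, 1.3]
width: 0.124
gripper_force: 12.0
t 5.72 p [0.4704 0.3139 0.0781] yaw -6.21 w 0.124 gf 12.000162899494171 F [-0.   0.7  1.3] j [-0.32  0.56 -0.51  1.85  0.36  0.82 -2.69]
units xyz [-0.008  0.012  0.027] turn -0.05
```

```bash

python3 -m creep '[[0.014,0.056,0,-1,0.05],[0.014,0.056,0,-1,0.05],[0.014,0.056,0,-1,0.05],[0.014,0.056,0,-1,0.05],[0.014,0.056,0,-1,0.05],[0.014,0.056,0,-1,0.05],[0.014,0.056,0,-1,0.05],[0.014,0.056,0,-1,0.05],[0.014,0.056,0,-1,0.05],[0.014,0.056,0,-1,0.05]]'
python3 -c "
from h import *
go(.4996,.2846,.077,75)"
```

```text
clock: 6.98
position: [0.4804, 0.2924, 0.078]
ee_rot: [3.004, 0.915, -0.0]
force: [-1.3, -3.8, 3.5]
width: 0.12
gripper_force: 12.0
t 6.97 p [0.4804 0.2924 0.078 ] yaw 33.87 w 0.12 gf 12.001305520534515 F [-1.3 -3.8  3.5] j [-0.16  0.6  -0.68  1.85  0.49  0.87 -2.07]
units xyz [0.29  0.43  0.026] turn -10.28
```

```bash

python3 -m creep '[[0.014,0.056,0,-1,0.05],[0.014,0.056,0,-1,0.05],[0.014,0.056,0,-1,0.05],[0.014,0.056,0,-1,0.05],[0.014,0.056,0,-1,0.05],[0.014,0.056,0,-1,0.05],[0.014,0.056,0,-1,0.05],[0.014,0.056,0,-1,0.05],[0.014,0.056,0,-1,0.05],[0.014,0.056,0,-1,0.05],[0,0,0,0,0.05]]'
python3 -c "
from h import *
go(.4996,.2846,.077,84)"
python3 -m creep '[[0,0,0,0,0.3],[0,0,0,0,0.4],[0,0,-0.5,0,0.4],[0,0,-0.7,0,0.4],[0,0,-0.7,0,0.4],[0,0,-0.4,-1,0.4],[0,0,-0.2,-1,0.4],[0,0,0,-0.5,0.4],[0,0,0,0,0.4]]'
python3 -c "
from h import *
go(.4225,.326,.14,84)
a=shot('scene')
c=cv2.resize(a['pixels'][225:325,250:370],None,fx=5,fy=5,interpolation=cv2.INTER_CUBIC); cv2.imwrite('pics/c5.png',c)"
```

```text
clock: 8.35
position: [0.5017, 0.2817, 0.078]
ee_rot: [2.511, 1.883, -0.003]
force: [1.3, -7.0, 7.0]
width: 0.12
gripper_force: 12.0
t 8.35 p [0.5017 0.2817 0.078 ] yaw 73.73 w 0.12 gf 12.001143246889114 F [ 1.3 -7.   7. ] j [-0.04  0.68 -0.85  1.81  0.62  0.95 -1.44]
units xyz [ 0.056 -0.071  0.024] turn -2.57
clock: 9.48
position: [0.5006, 0.2842, 0.1781]
ee_rot: [-2.339, -2.097, -0.0]
force: [0.1, 0.5, 0.1]
width: 0.4
gripper_force: 0.0
t 9.47 p [0.5006 0.2842 0.1781] yaw 83.77 w 0.4 gf 0.0 F [0.1 0.5 0.1] j [ 0.04  0.59 -0.98  1.7   0.53  1.14 -1.2 ]
units xyz [ 0.827 -2.055  0.952] turn -0.06
```

View pics/c5.png

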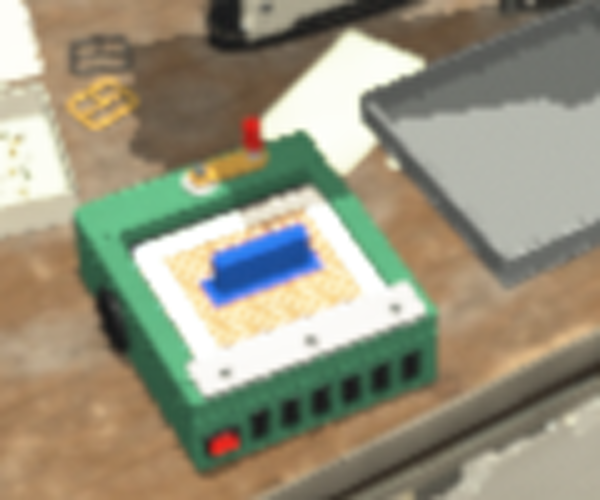

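The tab lies along the far rim, with its knob at (252,130), a full quarter turn aside. The filter is untouched. Next the rib.

```bash

python3 -m creep '[[0.2,-0.5,0,0,0.35],[0.2,-0.5,0,0,0.35],[0.2,-0.5,0,0,0.35],[0.22,-0.55,0,0,0.35],[0,0,0.5,0,0.35],[0,0,0.6,0,0.35],[0,0,0.6,0,0.35],[0,0,0,0,0.35]]'
python3 -c "
from h import *
go(.4225,.326,.066,84)
a=shot('scene')
c=cv2.resize(a['pixels'][215:315,250:370],None,fx=5,fy=5,interpolation=cv2.INTER_CUBIC); cv2.imwrite('pics/c6.png',c)"
```

```text
clock: 10.52
position: [0.4218, 0.3242, 0.1077]
ee_rot: [2.338, 2.098, -0.006]
force: [-0.6, 0.7, 0.6]
width: 0.352
gripper_force: 0.0
t 10.53 p [0.4218 0.3242 0.1077] yaw 83.8 w 0.352 gf 0.0 F [-0.6  0.7  0.6] j [-0.1   0.61 -0.94  1.88  0.59  0.97 -1.42]
units xyz [0.049 0.014 1.042] turn -0.05
```

View pics/c6.png

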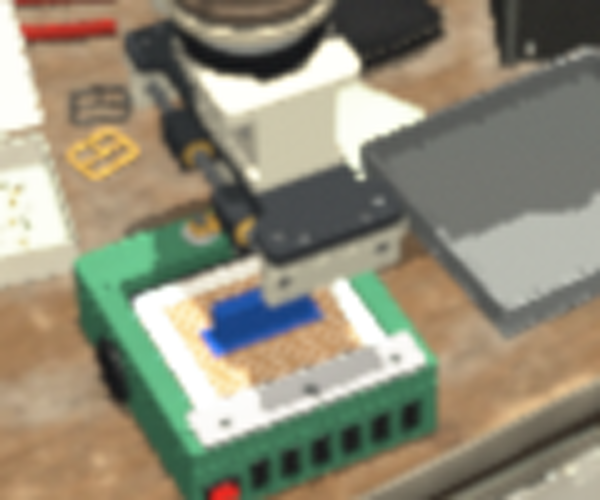

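The gripper straddles the rib (215–310, 300–340) with the finger at (285,300) in front of it. I descend and grip.

```bash

python3 -m creep '[[0.05,0.01,0.3,0,0.35],[0,0,0.3,0,0.35],[0,0,0.25,0,0.35],[0,0,0.18,0,0.35],[0,0,0,0,0.35]]'
python3 -m creep '[[0,0,0,0,0.25],[0,0,0,0,0.15],[0,0,0,0,0.05],[0,0,0,0,0.05],[0,0,0,0,0.05],[0,0,0,0,0.05]]' 35
python3 -c "
from h import *
go(.4225,.326,.066,84)"
```

```text
clock: 11.2
position: [0.4231, 0.3273, 0.0681]
ee_rot: [-2.338, -2.098, 0.002]
force: [0.0, -0.7, -0.1]
width: 0.349
gripper_force: 0.0
clock: 11.95
position: [0.4258, 0.3277, 0.0694]
ee_rot: [2.339, 2.095, 0.005]
force: [6.7, -1.3, 0.5]
width: 0.134
gripper_force: 35.0
t 11.95 p [0.4258 0.3277 0.0694] yaw 83.71 w 0.134 gf 34.9992710351944 F [ 6.7 -1.3  0.5] j [-0.13  0.66 -0.89  1.91  0.66  0.9  -1.47]
units xyz [-0.051 -0.079  0.085] turn -0.07
```

```bash

python3 -m creep '[[0,0.08,0,0,0.05],[0,0.08,0,0,0.05],[0,0.08,0,0,0.05],[0,0.08,0,0,0.05],[0,0,0,0,0.05],[0,0,0,0,0.05]]' 35
python3 -c "
from h import *
go(.4368,.3265,.066,84)"
```

```text
clock: 12.7
position: [0.4355, 0.3269, 0.0691]
ee_rot: [-2.337, -2.098, -0.0]
force: [-4.0, 1.2, 5.4]
width: 0.125
gripper_force: 35.0
t 12.7 p [0.4355 0.3269 0.0691] yaw 83.83 w 0.125 gf 34.997246861457825 F [-4.   1.2  5.4] j [-0.13  0.67 -0.89  1.89  0.66  0.91 -1.45]
units xyz [-0.005  0.032  0.077] turn -0.04
```

```bash

python3 -m creep '[[0,0.02,0,0,0.05],[0,0,-0.05,0,0.05],[0,0,-0.05,0,0.05],[0,0,-0.05,0,0.05],[0,0,-0.05,0,0.05],[0,0,0,0,0.05]]' 35
python3 -c "
from h import *
go(.4368,.3265,.066,84)"
```

```text
clock: 13.45
position: [0.437, 0.3262, 0.0769]
ee_rot: [2.339, 2.098, 0.0]
force: [-1.2, -0.1, -1.2]
width: 0.127
gripper_force: 35.0
t 13.45 p [0.437  0.3262 0.0769] yaw 83.78 w 0.127 gf 34.99482035636902 F [-1.2 -0.1 -1.2] j [-0.12  0.66 -0.9   1.88  0.64  0.92 -1.44]
units xyz [ 0.007 -0.006  0.272] turn -0.05
```

```bash

python3 -m creep '[[0,0,-0.2,0,0.05],[0,0,-0.3,0,0.05],[0,0,-0.4,0,0.05],[0,0,-0.4,0,0.05],[0,0,-0.4,0,0.05],[0,0,-0.4,0,0.05],[0,0,-0.2,0,0.05],[0,0,0,-0.5,0.05],[0,0,0,-0.5,0.05],[0,0,0,-0.5,0.05],[0,0,0,0,0.05]]' 35
python3 -c "
from h import *
go(.4675,.0995,.169,90)
a=shot('scene')
c=cv2.resize(a['pixels'][185:325,240:410],None,fx=4,fy=4,interpolation=cv2.INTER_CUBIC); cv2.imwrite('pics/c7.png',c)"
```

```text
clock: 14.82
position: [0.4368, 0.326, 0.1683]
ee_rot: [-2.224, -2.218, 0.001]
force: [-0.4, 0.5, -1.4]
width: 0.127
gripper_force: 35.0
t 14.82 p [0.4368 0.326  0.1683] yaw 89.84 w 0.127 gf 34.99458432197571 F [-0.4  0.5 -1.4] j [-0.04  0.57 -1.01  1.79  0.54  1.1  -1.24]
units xyz [-5.66   0.785 -0.018] turn -0.04
```

View pics/c7.png

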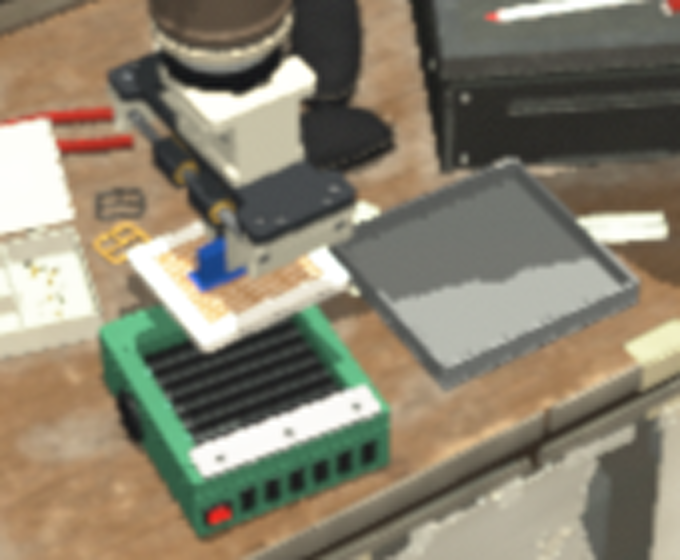

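The filter is held level above the box. I carry it over to the tray.

```bash

python3 -m creep '[[-0.3,0.04,0,0,0.05],[-0.5,0.07,0,0,0.05],[-0.6,0.08,0,0,0.05],[-0.6,0.08,0,0,0.05],[-0.6,0.08,0,0,0.05],[-0.6,0.08,0,0,0.05],[-0.6,0.08,0,0,0.05],[-0.6,0.08,0,0,0.05],[-0.5,0.08,0,0,0.05],[-0.5,0.08,0,0,0.05],[-0.3,0.05,0,0,0.05],[0,0,0,0,0.05]]' 35
python3 -m creep '[[-0.05,0,0.3,0,0.05],[0,0,0.4,0,0.05],[0,0,0.5,0,0.05],[0,0,0.5,0,0.05],[0,0,0.5,0,0.05],[0,0,0.4,0,0.05],[0,0,0.3,0,0.05],[0,0,0.15,0,0.05],[0,0,0,0,0.05]]' 35
python3 -c "
from h import *
go(.4675,.0985,.0234,90)"
```

```text
clock: 16.38
position: [0.4681, 0.097, 0.1687]
ee_rot: [2.227, 2.215, -0.001]
force: [0.3, 0.7, -2.0]
width: 0.127
gripper_force: 35.0
clock: 17.5
position: [0.468, 0.0961, 0.0466]
ee_rot: [-2.225, -2.217, 0.0]
force: [-0.3, -0.4, -0.7]
width: 0.125
gripper_force: 35.0
t 17.5 p [0.468  0.0961 0.0466] yaw 89.8 w 0.125 gf 34.994961619377136 F [-0.3 -0.4 -0.7] j [ 0.36  0.63 -0.92  2.06  0.71  0.8  -1.  ]
units xyz [ 0.061 -0.014  0.58 ] turn -0.05
```

```bash

python3 -m creep '[[0.06,0,0.2,0,0.05],[0,0,0.15,0,0.05],[0,0,0.1,0,0.05],[0,0,0.05,0,0.05],[0,0,0.05,0,0.05],[0,0,0.03,0,0.05],[0,0,0,0,0.05]]' 35
python3 -c "
from h import *
go(.4675,.0985,.0234,90)"
```

```text
clock: 18.38
position: [0.4681, 0.0984, 0.0235]
ee_rot: [2.225, 2.217, 0.0]
force: [0.3, -0.0, -1.4]
width: 0.128
gripper_force: 35.0
t 18.38 p [0.4681 0.0984 0.0235] yaw 89.79 w 0.128 gf 34.994768500328064 F [ 0.3 -0.  -1.4] j [ 0.32  0.66 -0.88  2.08  0.76  0.76 -1.05]
units xyz [ 0.003 -0.015  0.003] turn -0.05
```

Still carrying its weight (-1.4 N), so I press down gently until contact.

```bash

python3 -m creep '[[0,0,0.03,0,0.05],[0,0,0.03,0,0.05],[0,0,0,0,0.05]]' 35
python3 -m creep '[[0,0,0.03,0,0.05],[0,0,0.02,0,0.05],[0,0,0,0,0.05]]' 35
```

```text
clock: 18.75
position: [0.4682, 0.0984, 0.023]
ee_rot: [2.223, 2.216, -0.0]
force: [-8.3, -4.6, 32.0]
width: 0.128
gripper_force: 35.0
clock: 19.12
position: [0.4683, 0.0988, 0.0219]
ee_rot: [2.222, 2.216, 0.0]
force: [-12.6, -5.6, 48.6]
width: 0.128
gripper_force: 35.0
```

```bash

python3 -m creep '[[0,0,-0.04,0,0.05],[0,0,-0.03,0,0.05],[0,0,-0.01,0,0.05],[0,0,0,0,0.05]]' 35
python3 -m creep '[[0,0,0,0,0.16],[0,0,0,0,0.2],[0,0,0,0,0.27],[0,0,0,0,0.33],[0,0,0,0,0.33],[0,0,-0.3,0,0.33],[0,0,-0.6,0,0.33],[0,0,-0.8,0,0.33],[0,0,-0.8,0,0.33],[0,0,-0.8,0,0.33],[0,0,-0.5,0,0.33],[0,0,0,0,0.33]]' 8
python3 -m creep '[[0.5,0,0,0,0.33],[0.8,0,0,0,0.33],[0.8,0,0,0,0.33],[0.8,0,0,0,0.33],[0.8,0,0,0,0.33],[0.8,0,0,0,0.33],[0.5,0,0,0,0.33],[0,0,0,0,0.33],[0,0,0,0,0.33]]'
python3 -c "
from h import *
go(.4675,.0985,.0234,90)
a=shot('scene')
c=cv2.resize(a['pixels'][195:325,240:420],None,fx=4,fy=4,interpolation=cv2.INTER_CUBIC); cv2.imwrite('pics/c8.png',c)"
```

```text
clock: 19.62
position: [0.4681, 0.0983, 0.0221]
ee_rot: [-2.225, -2.217, 0.0]
force: [-0.3, 0.3, -0.3]
width: 0.125
gripper_force: 35.0
clock: 21.12
position: [0.4688, 0.0989, 0.1761]
ee_rot: [2.224, 2.216, 0.004]
force: [0.6, -1.2, -0.2]
width: 0.332
gripper_force: 0.0
clock: 22.25
position: [0.4686, 0.2974, 0.1737]
ee_rot: [2.225, 2.217, -0.002]
force: [-1.3, -0.1, -0.4]
width: 0.333
gripper_force: 0.0
t 22.25 p [0.4686 0.2974 0.1737] yaw 89.79 w 0.333 gf 0.0 F [-1.3 -0.1 -0.4] j [ 0.03  0.58 -1.01  1.76  0.54  1.12 -1.16]
units xyz [-4.968 -0.007  3.763] turn -0.05
```

View pics/c8.png

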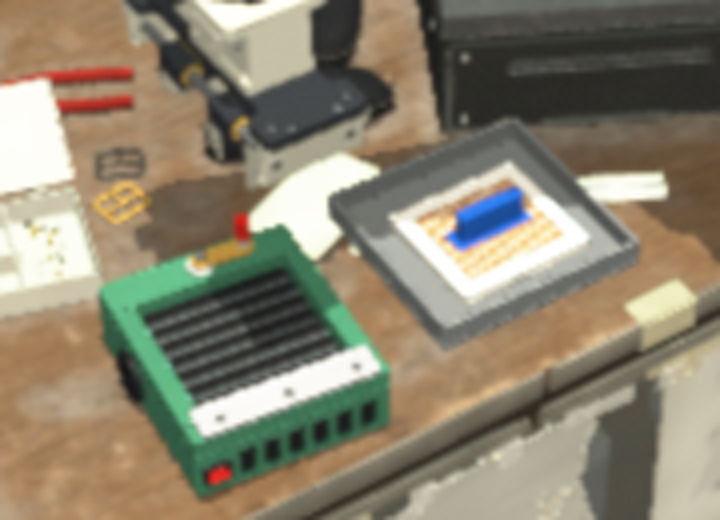

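The filter lies flat and centred in the tray at (490,235), rib up. The tab is aside with its knob at (242,228), and the gripper is clear.

```bash
python3 -c "
from cell import sign_off
print(sign_off())"
```

```text
the job is handed in; nothing more can be done
None
```

The job is handed in at about 22 s on the clock: the filter lies flat in the tray, rib up and released, the tab is a quarter turn aside, and the bystanders were not touched; the sign-off gave no verdict.

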